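Mount an empty spool on the bench winder

ROBOT

A 6-joint arm with a two-finger parallel gripper is mounted at the origin on a cart in front of the work surface, level with it; the furniture and walls round the work are solid. World frame = base frame: x ahead of the robot, y to its left, z up, the work surface at z = 0. Lengths are in m, angles in rad, forces in N, time in s.
With the tool pointing down it reaches from about 0.375 to 0.9 m from the base axis. Payload 3.1 kg.
Tool frame: the origin (TCP) lies midway between the tips of the shut fingers; the grasp point (between the pads) lies 19 mm behind it; z points along the fingers, y is the line along which they close (so a half turn about z gives the same grasp; the last joint's range is limited). The gripper opens to 87 mm and grips with 3 to 60 N. Pads are 19 mm wide; open, the fingers measure 117 mm over their backs; the gripper's body (75 mm by 190 mm) begins 51 mm behind the grasp point.
Start: joints at [-1.468, 0.527, 1.433, -0, 1.181, -0.178], TCP at [0.174, -0.6, 0.223] pointing down, gripper open.
Joint ranges: [-3.08, 3.08], [-0.75, 2.2], [0.22, 2.44], [-1.43, 4.57], [0, 2.65], [-2.85, 2.85]. Speed limits (rad/s): [2.79, 2.79, 3.14, 3.14, 3.14, 3.14].

INTERFACE

Orientations are given as a unit quaternion [w, x, y, z].
In Python, from cell import * gives the robot as it stands.
- The arm moves only by the tool move_arm, never from a script. Its argument "series" is a list of rows, each a list of 3 entries, a list of its own where there are three numbers: the shift along the tool's x, y, z in m, then the turn, a rotation vector about the tool's x, y, z in degrees, then the closure, from 0 (fully open) to 1 (shut). In form: [[[tx, ty, tz], [rx, ry, rz], hand], ...]. A call has 1 to 8 rows; each row shifts and turns the commanded pose from where the row before left it, along the tool's axes as they then stand; what a row does not reach is not made up. A row lasts 1/8 s, in which the tool goes at most 62.5 mm and 10.7 degrees, less where a joint would pass 70% of its speed; a pose out of reach is approached as far as the arm can. A call is refused whole if a number of a shift passes 0.0625 or a number of a turn 10.7, either way. A call with a gripper value outside its range is refused whole. The fingers move at their own pace and stop on an object; the grip force is fixed at half the most. Time passes only in rows, so rows that do not move let the fingers close. It gives the time, the measured TCP pose, the force, the opening and the grip force at its end, in the units of the state.
- read_state(): the state, without advancing time (a new reading comes with each control period).
- get_image(name): name is "scene" or "top" or "wrist"; returns a dict with "img" (480x640x3 uint8, red, green, blue), "fx", "fy", "cx", "cy" (pixels), "D" ([k1, k2, p1, p2, k3] as OpenCV has them; the pictures are not rectified), "position" and "rotation" of the camera in the world; the wrist camera has in their place "tool_from_camera" (4x4, takes a point from camera to tool coordinates, whose origin is the TCP and whose axes are the flange's). Camera axes: x right, y down, z forward; pixel columns grow to the right and rows downward; lengths in m; the calibration is good to about 2 mm. A picture is of the moment at which its call begins: read the wrist's pose just before it. There is no depth.
- job_done(): hands the job in; it is judged then, once.
The state is a dict: "t": time; "joints": joint angles; "qd": joint speeds; "joint_torque": joint torques, N m; "tcp_pos": TCP position; "tool_rot": TCP orientation; "force": force on the tool from outside, world axes, zero at the start; "wrist_torque": the same for the moment, N m; "width": opening from 0.0 (shut) to 1.0 (fully open); "grasp_force": force on a finger pad.
Only numpy, scipy, OpenCV 4.12 (cv2) and the standard library are available. Lean on these libraries where they do the work, as an engineer would, in place of code of your own. Each camera call takes 0.05 s, during which the arm holds its last target. There are 200 camera calls.

TASK

Put the taller of the two empty spools, toothed end down, on the winder's upright spindle, and turn it by feel until the slots between its teeth drop over the two drive pins and it sits fully home, flat on the disc; then let go. Do not force it, and leave the shorter spool, the masking tape, the tape measure and the spanner where they are.

Things in the scene. Friction and masses are not known exactly. Their poses are not given: they have to be found in the camera images.
- spool_tall_centre (a point): Centre of the taller empty spool (black plastic, upright on its toothed end, 80 mm tall, 0.14 to 0.28 kg), half-way up, 40 mm above its lower end; z up along its axis. Grip it by the plain round neck at its top, 30 mm diameter, from 48 to 80 mm above its lower end. A straight 19 mm bore runs right through.
- spool_short_centre (a point): Centre of the shorter spool (leave it alone): the same shape and colour, but 60 mm tall (barrel 10 mm), half-way up, 30 mm above its lower end; z up.
- disc_top (a point): Centre of the top face of the winder's steel disc (64 mm diameter, 46 mm above the bench), on the spindle's axis; z up. Two drive pins, 7 mm thick and 7 mm high, stand on the disc opposite each other, 22.5 mm from its axis. Their angle about the spindle varies and is NOT given by this frame: find it by touch.
- spindle_tip (a point): Top of the upright steel spindle, 95 mm above the disc's top face. The spindle is 16 mm in diameter, fixed to the disc; its uppermost 14 mm taper to 6 mm. z up.
- spool_tall: The taller spool; origin on its axis at its lower end, z up. From there: four broad teeth (0 to 8 mm) under a 66 mm flange (8 to 13), 30 mm barrel (13 to 43), 66 mm flange (43 to 48), neck (48 to 80). Between the teeth are four straight radial slots, 11 mm wide, hidden from above, at 45, 135, 225 and 315 degrees from the x axis. x and y point through the middles of teeth.
- winder: The winder: grey cast base, 110 x 92 mm, fixed; origin on the spindle's axis at bench height. A brake (0.4 N m) holds disc and spindle. With its teeth on the pins the spool rides 7 mm too high; turned until the pins stand in slots (play 5 degrees either way, repeats every 90) it drops flat on the disc. Press lightly, 3 to 10 N; contact forces over 100 N in sum count as forced.
- spool_short: The shorter spool; origin on its axis at its lower end. Leave alone.
- masking_tape: Roll of masking tape lying flat, 98 mm across, 25 mm high; origin at the centre of its underside. Leave alone.
- tape_measure: Tape measure standing, 35 x 93 x 67 mm; origin under its case. Leave alone.
- spanner_1: Steel combination spanner lying flat, 163 x 26 x 6 mm; origin at its middle. Leave alone.

How it is judged:
At the end, for the whole second after the job is handed in: The taller spool stands upright (within 0.06 rad) on the spindle, its axis within 4 mm of the spindle's and the underside of its teeth within 3 mm of the disc's top face, released and at rest (z of spool_tall in the frame of disc_top between -0.003 and 0.003 m and horizontal distance between spool_tall and disc_top below 0.004 m and angle between spool_tall's own z axis and vertical below 0.06 rad and linear speed of spool_tall below 0.02 m/s); the robot touches nothing.
It fails at once if the spool is forced: contact forces of more than 100 N between the taller spool and the winder (contact force between spool_tall and winder above 100 N).
It fails at once if the shorter spool moves more than 30 mm (distance of spool_short from where it was at the start of the episode above 0.03 m).
It fails at once if the masking tape, the tape measure or the spanner moves more than 30 mm (distance of any of masking_tape, tape_measure, spanner_1 from where it was at the start of the episode above 0.03 m).
It also fails if it takes over 48 s, if anything falls off the work surface, if the arm or the gripper's body presses on something with over 40 N, if the wrist force passes 120 N, or if a joint passes its speed limit or range.

## Working session

There is one attempt and no reset: what is moved stays moved. The work goes in short steps, Python scripts to look and compute and a tool call to move; the robot and the scene stay as the last step left them, time stands still between calls to the robot, and variables do not carry over. Pictures are saved under pics/ and viewed, at most 10 in all, crops included, and the job is handed in when it is done.

Besides the shell and the picture viewer there is one more tool, called after "Call:" in YAML: its name, and indented under it one key for each argument. move_arm: Moves the arm, as the interface text tells. Its arguments: {"type":"object","properties":{"series":{"type":"array"}},"required":["series"]}

```bash
mkdir -p pics; python3 - <<'E'
from cell import *
import cv2,json
s=read_state();print(s)
for n in("scene","top"):
    d=get_image(n);cv2.imwrite(f"pics/{n}0.png",d["img"][:,:,::-1]);print(n,{k:v for k,v in d.items() if k!="img"})
E
```

```text
{'t': 0.0, 'joints': array([-1.46750371e+00,  5.28496183e-01,  1.43389326e+00, -1.55377999e-05,
        1.18137339e+00, -1.78479892e-01]), 'qd': array([ 0.00143038, -0.00044932,  0.00037723, -0.00181944, -0.00168648,
       -0.00081874]), 'joint_torque': array([-9.35920610e-06, -4.40043962e+01, -1.76592153e+01,  6.33513811e-02,
        5.82033175e-02, -1.66176224e-04]), 'tcp_pos': array([ 0.17374688, -0.59961005,  0.22155606]), 'tool_rot': array([-1.08458909e-03,  9.90090938e-01,  1.40423489e-01,  3.36037642e-05]), 'force': array([-0.11812157,  0.40036027,  0.3984885 ]), 'wrist_torque': array([-0.02645864, -0.0075175 , -0.01853698]), 'grasp_force': 0.0, 'width': 0.9982139929371643}
scene {'fx': 529.9857885405758, 'fy': 529.9857885405758, 'cx': 316.4583957649802, 'cy': 248.1897374351296, 'D': array([-0.04590163,  0.        ,  0.        ,  0.        ,  0.        ]), 'position': array([-0.1228822 ,  0.63691555,  0.97710768]), 'rotation': array([ 0.166147  , -0.36188987,  0.83969243, -0.36925265])}
top {'fx': 558.6839438583794, 'fy': 558.6839438583794, 'cx': 316.98038815873804, 'cy': 239.987575185479, 'D': array([-0.16539353,  0.        ,  0.        ,  0.        ,  0.        ]), 'position': array([0.46420332, 0.00448441, 1.38208984]), 'rotation': array([ 0.03587071, -0.70311951,  0.7092644 , -0.03578078])}
```

View pics/scene0.png

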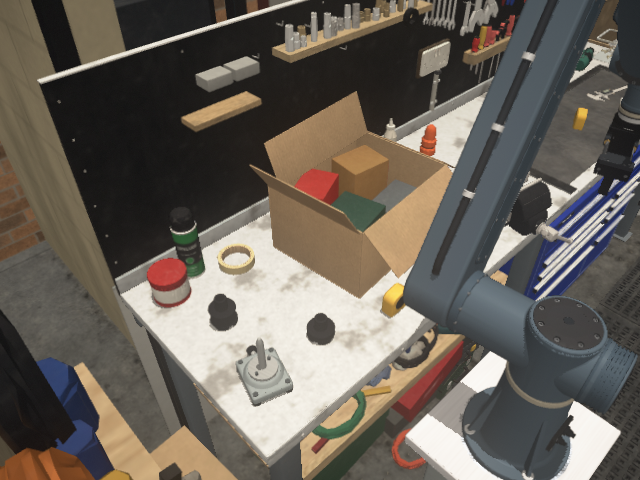

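View pics/top0.png

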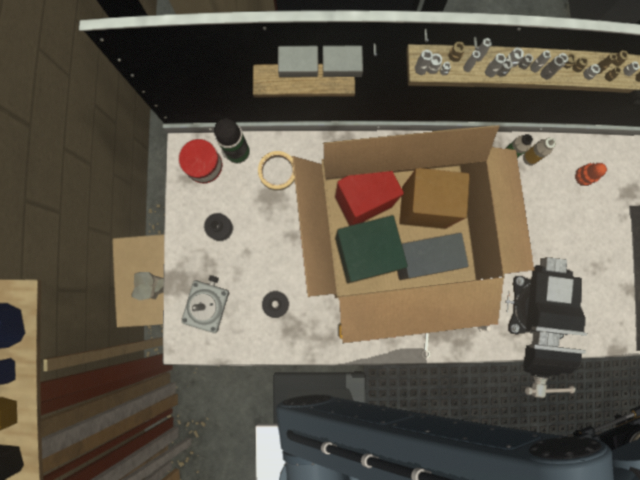

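Scene view: spools at (222,312) and (320,328), and the winder at (263,372) with its spindle up to (261,340). Top view: spools at (218,227) and (275,303), winder at (204,306). Next I enlarge these for precise pixels.

```bash
cat > h.py <<'E'
import cv2,numpy as np
from scipy.spatial.transform import Rotation as R
def ray(d,px):
    K=np.array([[d["fx"],0,d["cx"]],[0,d["fy"],d["cy"]],[0,0,1]])
    u=cv2.undistortPoints(np.array([[px]],float),K,d["D"])[0,0]
    q=d["rotation"]; r=R.from_quat(np.r_[q[1:],q[0]]).as_matrix() @ np.r_[u,1]
    return d["position"],r/np.linalg.norm(r)
def onz(d,px,z):
    o,r=ray(d,px); return o+r*(z-o[2])/r[2]
def tri(a,b):
    (o1,r1),(o2,r2)=a,b
    t=np.linalg.lstsq(np.c_[r1,-r2],o2-o1,rcond=None)[0]
    p,q=o1+t[0]*r1,o2+t[1]*r2; return (p+q)/2,np.linalg.norm(p-q)
E
python3 - <<'E'
import cv2,numpy as np
s=cv2.imread("pics/scene0.png");t=cv2.imread("pics/top0.png")
a=cv2.resize(s[285:410,195:345],(600,500),interpolation=cv2.INTER_CUBIC)   # x4
b=cv2.resize(t[205:335,170:300],(520,520),interpolation=cv2.INTER_CUBIC)
cv2.imwrite("pics/c1.png",a);cv2.imwrite("pics/c2.png",b)
E
```

```text
(no output)
```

View pics/c1.png

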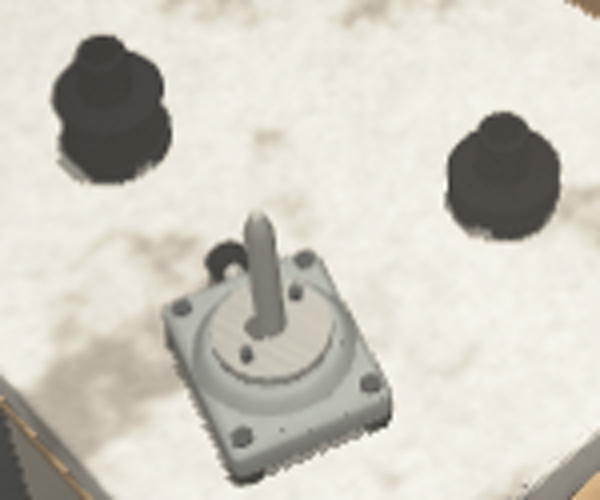

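View pics/c2.png

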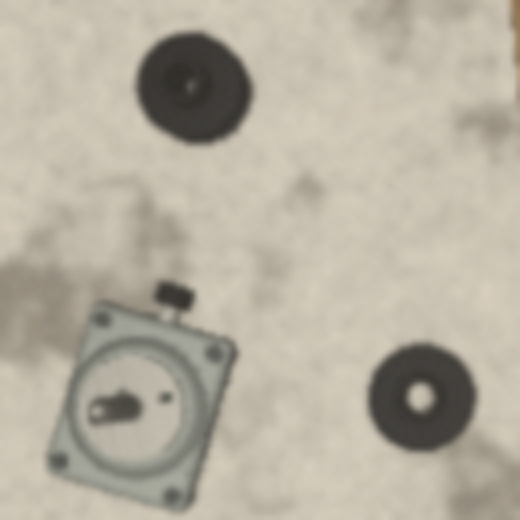

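Crop 1: the left spool is visibly taller (top at (101,48)), the right one shorter. The spindle tip is at (258,214), and the pins are at (296,292) and (246,354). Crop 2: tall bore at (188,85), short bore at (421,398), spindle tip at (97,411), disc centred near (137,408).

```bash
python3 - <<'E'
from h import *
from cell import *
S=get_image("scene");T=get_image("top")
c1=lambda u,v:(195+(u+.5)/4-.5,285+(v+.5)/4-.5)
c2=lambda u,v:(170+(u+.5)/4-.5,205+(v+.5)/4-.5)
for n,a,b in(("tall",(101,49),(187,84)),("short",(503,126),(421,398)),("tip",(258,214),(97,411))):
    print(n,tri(ray(S,c1(*a)),ray(T,c2(*b))))
print("tall z80",onz(S,c1(101,49),.08),onz(T,c2(187,84),.08))
# flange of tall, circle fit in top mask
g=cv2.cvtColor(T["img"],cv2.COLOR_RGB2GRAY)
m=(g<90).astype(np.uint8); n,l,st,ce=cv2.connectedComponentsWithStats(m)
for i in range(1,n):
    if 165<ce[i][0]<300 and 200<ce[i][1]<330 and st[i][4]>20: print(ce[i],st[i],onz(T,ce[i],.048),onz(T,ce[i],.028))
print("tip",onz(S,c1(258,214),.141),onz(T,c2(97,411),.141))
print("disc",onz(S,c1(272,331),.046),onz(T,c2(134,408),.046))
p,q=onz(S,c1(296,290),.053),onz(S,c1(246,352),.053);print("pins",p,q,(p+q)/2,np.linalg.norm(p-q),np.degrees(np.arctan2(*(p-q)[1::-1])))
print(onz(T,c2(165,397),.053))
E
```

```text
tall (array([0.63421064, 0.24295516, 0.08244231]), np.float64(0.005097557035773441))
short (array([0.44800091, 0.10499702, 0.06202957]), np.float64(0.001309510673590221))
tip (array([0.44143376, 0.27921643, 0.14187941]), np.float64(0.0012174735956319205))
tall z80 [0.63837799 0.24352526 0.08      ] [0.63282988 0.24141522 0.08      ]
[274.78084617 249.09194526] [     0      0    640    480 162662] [0.57884272 0.10547651 0.048     ] [0.58056134 0.10699053 0.028     ]
[218.06785714 226.57142857] [205 214  27  26 560] [0.63462298 0.24307159 0.048     ] [0.63717783 0.24664837 0.028     ]
[213.025 278.575] [209 276   9   6  40] [0.50902362 0.25430047 0.048     ] [0.50969554 0.25804558 0.028     ]
[275.05399568 304.14038877] [263 292  25  25 463] [0.44731559 0.10517606 0.048     ] [0.44706241 0.10668558 0.028     ]
[199.94117647 306.26470588] [196 304   8   6  34] [0.44280775 0.28575068 0.048     ] [0.442487   0.28996728 0.028     ]
tip [0.44155464 0.27843901 0.141     ] [0.44182834 0.27987048 0.141     ]
disc [0.43993162 0.28073904 0.046     ] [0.44191099 0.27842087 0.046     ]
pins [0.44727698 0.25775728 0.053     ] [0.43479808 0.30140593 0.053     ] [0.44103753 0.2795816  0.053     ] 0.04539744494600148 -74.04507877522893
[0.44855512 0.25828308 0.053     ]
```

```bash
cat >> h.py <<'E'
def go(s,tgt):
    "shift in tool axes to target TCP; tool x yaw; tilt error"
    q=s["tool_rot"];M=R.from_quat(np.r_[q[1:],q[0]]).as_matrix()
    return np.round(M.T@(np.array(tgt)-s["tcp_pos"]),4),np.degrees(np.arctan2(M[1,0],M[0,0])).round(1),np.round(M[:,2],3)
E
python3 - <<'E'
from h import *
from cell import *
S=get_image("scene");T=get_image("top")
print("flap",tri(ray(S,(358,95)),ray(T,(497,128))),tri(ray(S,(269,144)),ray(T,(325,143))),tri(ray(S,(447,165)),ray(T,(499,278))))
c1=lambda u,v:(195+(u+.5)/4-.5,285+(v+.5)/4-.5)
for p in((70,165),(160,160)):
    a=onz(S,c1(*p),.004)[:2]-[.636,.2435];print(np.degrees(np.arctan2(a[1],a[0])),np.hypot(*a))
y=np.radians(58.9);n=np.array([np.cos(y/2),np.sin(y/2)])
M=2*np.outer([*n,0],[*n,0])-np.eye(3)
print(M.T@(np.array([.636,.2435,.5])-[.1737,-.5996,.5]), read_state()["t"])
E
```

```text
flap (array([ 0.7938677 , -0.36146784,  0.31536557]), np.float64(0.005307066138964816)) (array([ 0.75867159, -0.01663271,  0.32194711]), np.float64(0.009706487095207252)) (array([ 0.49535542, -0.38293836,  0.21945396]), np.float64(0.007389259511040102))
84.61205255884902 0.03454496736606141
-167.60047405857776 0.03117447658993747
[ 0.96071214 -0.03963698  0.        ] 0.3
```

Call:
move_arm:
  series:
    - [[0, 0, -0.05], [0, 0, -10.7], 0]
    - [[0, 0, -0.0625], [0, 0, -10.7], 0]
    - [[0, 0, -0.0625], [0, 0, -10.7], 0]
    - [[0, 0, -0.0625], [0, 0, -10.7], 0]
    - [[0, 0, -0.04], [0, 0, 0], 0]

```text
t: 0.92
tcp_pos: [0.1739, -0.6005, 0.5041]
tool_rot: [0.002, 0.87, 0.493, -0.001]
force: [0.4, -1.3, 1.1]
width: 1.0
grasp_force: 0.0
```

Call:
move_arm:
  series:
    - [[0.06, -0.0025, 0], [0, 0, 0], 0]
    - [[0.06, -0.0025, 0], [0, 0, 0], 0]
    - [[0.06, -0.0025, 0], [0, 0, 0], 0]
    - [[0.06, -0.0025, 0], [0, 0, 0], 0]
    - [[0.06, -0.0025, 0], [0, 0, 0], 0]
    - [[0.06, -0.0025, 0], [0, 0, 0], 0]
    - [[0.06, -0.0025, 0], [0, 0, 0], 0]
    - [[0.06, -0.0025, 0], [0, 0, 0], 0]

```text
t: 1.92
tcp_pos: [0.4048, -0.1769, 0.5002]
tool_rot: [0.0, 0.871, 0.492, 0.0]
force: [0.8, -1.0, 0.1]
width: 0.998
grasp_force: 0.0
```

Call:
move_arm:
  series:
    - [[0.06, -0.0025, 0], [0, 0, 0], 0]
    - [[0.06, -0.0025, 0], [0, 0, 0], 0]
    - [[0.06, -0.0025, 0], [0, 0, 0], 0]
    - [[0.06, -0.0025, 0], [0, 0, 0], 0]
    - [[0.06, -0.0025, 0], [0, 0, 0], 0]
    - [[0.06, -0.0025, 0.03], [0, 0, 0], 0]
    - [[0.06, -0.0025, 0.06], [0, 0, 0], 0]
    - [[0, 0, 0.06], [0, 0, 0], 0]

```text
t: 2.92
tcp_pos: [0.5982, 0.1757, 0.3671]
tool_rot: [0.0, 0.87, 0.494, 0.002]
force: [0.1, -1.2, -1.9]
width: 0.998
grasp_force: 0.0
```

```bash
python3 - <<'E'
from h import *
from cell import *
s=read_state();print(s["t"],s["tcp_pos"],s["joints"],go(s,[.636,.2435,.2]))
W=get_image("wrist");cv2.imwrite("pics/w1.png",W["img"][:,:,::-1]);print({k:v for k,v in W.items() if k!="img"})
E
```

```text
2.925 [0.5981502  0.17567305 0.36709009] [1.06267547e-01 4.01778830e-01 1.24322524e+00 7.80496711e-04
 1.49231458e+00 6.44196847e-01] (array([ 0.0771, -0.0027,  0.1673]), np.float64(59.2), array([ 0.004,  0.001, -1.   ]))
{'fx': 383.04103692211845, 'fy': 383.04103692211845, 'cx': 316.6147817893368, 'cy': 236.7019399410088, 'D': array([0.01334871, 0.        , 0.        , 0.        , 0.        ]), 'tool_from_camera': array([[ 5.67296704e-04, -9.68902366e-01, -2.47442686e-01,
         6.74368920e-02],
       [ 9.99999647e-01,  3.96178766e-04,  7.41335145e-04,
        -4.93986054e-04],
       [-6.20249838e-04, -2.47443019e-01,  9.68902249e-01,
        -1.61217390e-01],
       [ 0.00000000e+00,  0.00000000e+00,  0.00000000e+00,
         1.00000000e+00]])}
```

View pics/w1.png

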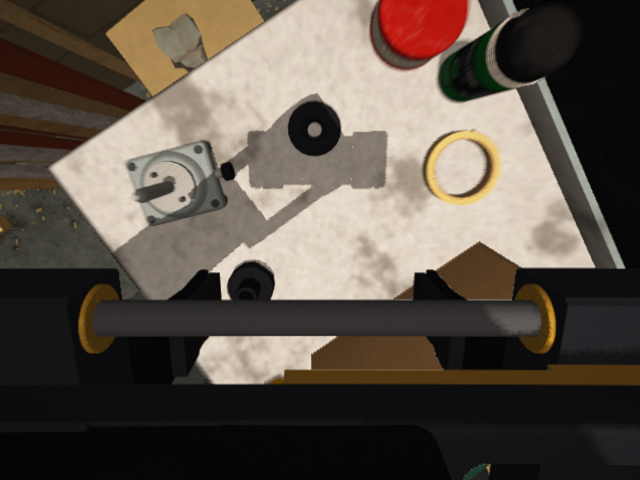

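Wrist view: tall spool bore at (315,130), and the winder at (175,185) with both pins visible at (153,175) and (183,199). Move closer and settle for a precise fix.

Call:
move_arm:
  series:
    - [[0.025, 0, 0.05], [0, 0, 0], 0]
    - [[0.01, 0, 0.05], [0, 0, 0], 0]
    - [[0, 0, 0.01], [0, 0, 0], 0]
    - [[0, 0, 0], [0, 0, 0], 0]

```text
t: 3.48
tcp_pos: [0.6149, 0.202, 0.259]
tool_rot: [0.0, 0.871, 0.492, 0.0]
force: [0.0, 0.3, -0.0]
width: 0.999
grasp_force: 0.0
```

```bash
cat >> h.py <<'E'
def wcam(s,W):
    q=s["tool_rot"];A=np.eye(4);A[:3,:3]=R.from_quat(np.r_[q[1:],q[0]]).as_matrix();A[:3,3]=s["tcp_pos"]
    C=A@W["tool_from_camera"];p=R.from_matrix(C[:3,:3]).as_quat()
    W["position"]=C[:3,3];W["rotation"]=np.r_[p[3],p[:3]];return W
E
python3 - <<'E'
from h import *
from cell import *
s=read_state();W=wcam(s,get_image("wrist"));cv2.imwrite("pics/w2.png",W["img"][:,:,::-1])
print(s["t"],s["tcp_pos"],go(s,[.636,.2435,.2]))
g=cv2.cvtColor(W["img"],cv2.COLOR_RGB2GRAY)
n,l,st,ce=cv2.connectedComponentsWithStats(((g<75)).astype(np.uint8))
for i in range(1,n):
    if st[i][4]>150: print(ce[i].round(1),st[i],onz(W,ce[i],.048))
E
```

```text
3.475 [0.61494406 0.20202166 0.25903724] (array([ 0.0464, -0.0034,  0.059 ]), np.float64(58.9), array([ 0.001, -0.   , -1.   ]))
[47.3 82. ] [    0     0   127   192 16012] [0.46689906 0.42700548 0.048     ]
[259.8   5.5] [243   0  39  18 302] [0.66495826 0.38066205 0.048     ]
[450.5  32.7] [ 384    0  136   81 5961] [0.7969407  0.27622938 0.048     ]
[351.9 339. ] [     0      0    640    480 138965] [0.57461677 0.06156345 0.048     ]
[313.6 156.5] [ 280  122   68   70 3523] [0.63878783 0.24741574 0.048     ]
[462.  187.6] [449 157  49  75 464] [0.74674265 0.14776669 0.048     ]
[522.4 209.9] [482 169  57  70 871] [0.78780802 0.09738522 0.048     ]
[106.8 241.7] [ 74 224  63  39 984] [0.41789222 0.28245673 0.048     ]
```

View pics/w2.png

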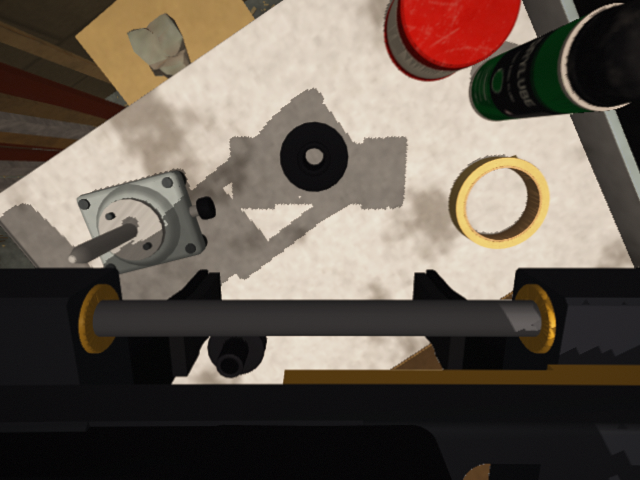

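Wrist view: tall bore at (314,156), winder pins at (110,216) and (148,246), spindle tip at (74,258).

```bash
python3 - <<'E'
from h import *
from cell import *
s=read_state();W=wcam(s,get_image("wrist"))
for p,z in(((314,156.3),.08),((314,157),.048),((74,258),.141)):print(p,onz(W,p,z))
b=onz(W,(314,156.5),.07);print(go(s,[b[0],b[1],.16]))
a,c=onz(W,(110,216),.053),onz(W,(148,246),.053);print(a,c,(a+c)/2,np.degrees(np.arctan2(*(a-c)[1::-1])),np.linalg.norm(a-c))
E
```

```text
(314, 156.3) [0.64128292 0.24853649 0.08      ]
(314, 157) [0.64017141 0.2469002  0.048     ]
(74, 258) [0.44698778 0.27970479 0.141     ]
(array([ 0.0522, -0.0024,  0.1004]), np.float64(58.9), array([ 0.003,  0.   , -1.   ]))
[0.44085636 0.3011923  0.053     ] [0.45386338 0.25790613 0.053     ] [0.44735987 0.27954922 0.053     ] 106.72495256499708 0.04519817834105022
```

Call:
move_arm:
  series:
    - [[0.03, -0.002, 0.03], [0, 0, 0], 0]
    - [[0.02, -0.001, 0.05], [0, 0, 0], 0]
    - [[0, 0, 0.05], [0, 0, 0], 0]
    - [[0, 0, 0.04], [0, 0, 0], 0]
    - [[0, 0, 0.02], [0, 0, 0], 0]
    - [[0, 0, 0.014], [0, 0, 0], 0]
    - [[0, 0, 0], [0, 0, 0], 0]
    - [[0, 0, 0], [0, 0, 0], 0.3]

```text
t: 4.58
tcp_pos: [0.639, 0.2471, 0.0557]
tool_rot: [0.001, 0.871, 0.492, 0.002]
force: [0.1, 0.3, 0.4]
width: 0.951
grasp_force: 0.0
```

Call:
move_arm:
  series:
    - [[0, 0, 0], [0, 0, 0], 0.5]
    - [[0, 0, 0], [0, 0, 0], 0.6]
    - [[0, 0, 0], [0, 0, 0], 0.7]
    - [[0, 0, 0], [0, 0, 0], 0.8]
    - [[0, 0, 0], [0, 0, 0], 1]
    - [[0, 0, 0], [0, 0, 0], 1]
    - [[0, 0, 0], [0, 0, 0], 1]

```text
t: 5.45
tcp_pos: [0.6379, 0.2468, 0.0539]
tool_rot: [0.0, 0.871, 0.492, 0.0]
force: [0.7, 0.1, -1.5]
width: 0.341
grasp_force: 30.0
```

```bash
python3 - <<'E'
from h import *
from cell import *
s=read_state();print(s["t"],s["tcp_pos"],s["force"],s["wrist_torque"],s["width"]*87,s["grasp_force"],s["joints"])
S=get_image("scene");cv2.imwrite("pics/s2.png",cv2.resize(S["img"][190:400,180:390,::-1],None,fx=2.8,fy=2.8))
E
```

```text
5.45 [0.63788342 0.24677397 0.05388312] [ 0.67705798  0.10722717 -1.49115582] [-0.03951152 -0.13840362 -0.03820129] 29.636273190216244 29.994228730065515 [ 2.06176253e-01  8.05977116e-01  1.39092194e+00 -1.58095053e-04
  9.44344456e-01  7.48325731e-01]
```

View pics/s2.png

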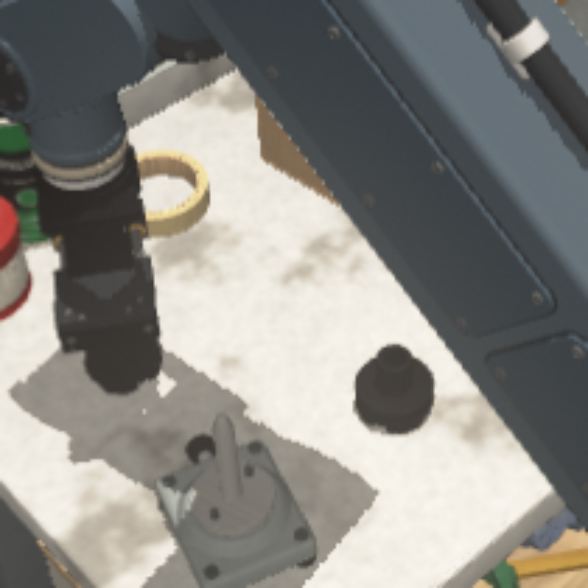

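The spool is gripped at 29.6 mm, which matches the neck. Scene view shows the gripper on it with nothing else disturbed. Lift and carry it over the spindle.

Call:
move_arm:
  series:
    - [[0, 0, -0.03], [0, 0, 0], 1]
    - [[0, 0, -0.05], [0, 0, 0], 1]
    - [[0, 0, -0.05], [0, 0, 0], 1]
    - [[-0.013, -0.034, -0.036], [0, 0, 0], 1]
    - [[-0.02, -0.05, 0], [0, 0, 0], 1]
    - [[-0.02, -0.05, 0], [0, 0, 0], 1]
    - [[-0.015, -0.035, 0], [0, 0, 0], 1]
    - [[-0.005, -0.0146, 0], [0, 0, 0], 1]

```text
t: 6.5
tcp_pos: [0.4396, 0.279, 0.2196]
tool_rot: [-0.0, 0.87, 0.493, -0.001]
force: [1.3, 0.7, -2.4]
width: 0.34
grasp_force: 30.0
```

Call:
move_arm:
  series:
    - [[0, 0, 0], [0, 0, 0], 1]
    - [[0, 0, 0], [0, 0, 0], 1]

```text
t: 6.75
tcp_pos: [0.4448, 0.2792, 0.2201]
tool_rot: [0.0, 0.871, 0.492, 0.001]
force: [0.6, -0.9, -1.9]
width: 0.34
grasp_force: 30.0
```

```bash
python3 - <<'E'
from h import *
from cell import *
s=read_state();print(s["t"],s["tcp_pos"],s["force"],s["wrist_torque"],s["width"]*87,s["joints"],go(s,[.443,.2793,.22]))
S=get_image("scene");cv2.imwrite("pics/s3.png",cv2.resize(S["img"][260:410,190:340,::-1],None,fx=4,fy=4,interpolation=cv2.INTER_CUBIC))
E
```

```text
6.75 [0.44484839 0.27915042 0.22010413] [ 0.59899004 -0.91606941 -1.94178866] [ 0.00744408 -0.10632999  0.01352405] 29.60397976459294 [ 3.47648432e-01  3.96006447e-01  1.68594209e+00 -3.90095384e-04
  1.05732608e+00  8.90480950e-01] (array([-0.0008, -0.0017,  0.0001]), np.float64(58.9), array([ 0.002,  0.   , -1.   ]))
```

View pics/s3.png

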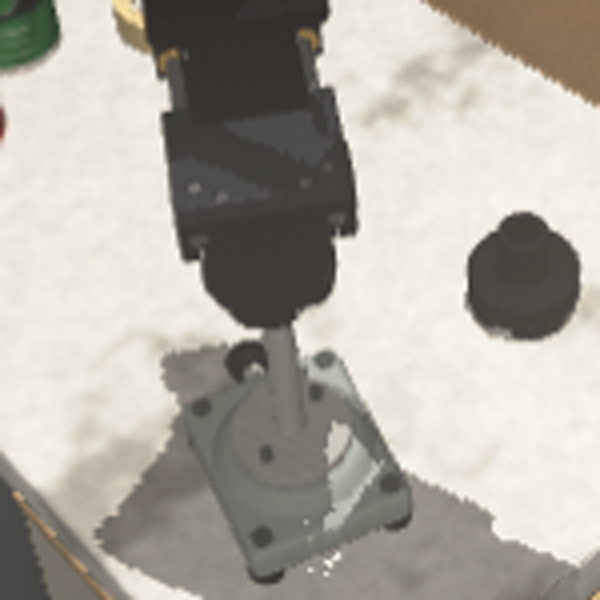

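Crop: the spool's lower flange spans x 203 to 336 with its bottom edge at y≈328. The spindle is visible just below it from (278,325). I compare this with a projected flange circle above the spindle.

```bash
python3 - <<'E'
from h import *
from cell import *
S=get_image("scene");q=S["rotation"];M=R.from_quat(np.r_[q[1:],q[0]]).as_matrix().T
K=np.array([[S["fx"],0,S["cx"]],[0,S["fy"],S["cy"]],[0,0,1]])
a=np.linspace(0,2*np.pi,200)
def pr(P):
    return (cv2.projectPoints(P,cv2.Rodrigues(M)[0],-M@S["position"],K,S["D"])[0][:,0]-[190,260]+.5)*4-.5
for c in((.4415,.279),(.4445,.279),(.4415,.282)):
    u=pr(np.c_[c[0]+.033*np.cos(a),c[1]+.033*np.sin(a),0*a+.174]);v=pr(np.c_[c[0]+.031*np.cos(a),c[1]+.031*np.sin(a),0*a+.166])
    print(c,u.min(0),u.max(0),v.max(0),pr(np.array([[*c,.141]])))
E
```

```text
(0.4415, 0.279) [203.1657753  220.26201497] [339.37560394 326.62931663] [336.35417879 333.67912133] [[277.18303772 314.68315004]]
(0.4445, 0.279) [199.4293578  216.92238452] [335.42879612 322.95893948] [332.4326428  330.02268938] [[273.41499552 311.19360622]]
(0.4415, 0.282) [198.20650753 223.44655429] [334.61680039 330.11807952] [331.61619895 337.15399834] [[272.43888875 318.00152064]]
```

Alignment is within about 1–2 mm, well inside the ±6 mm capture range. Descending slowly.

Call:
move_arm:
  series:
    - [[-0.001, -0.001, 0.015], [0, 0, 0], 1]
    - [[0, 0, 0.008], [0, 0, 0], 1]
    - [[0, 0, 0.006], [0, 0, 0], 1]
    - [[0, 0, 0.005], [0, 0, 0], 1]
    - [[0, 0, 0.005], [0, 0, 0], 1]

```text
t: 7.48
tcp_pos: [0.4416, 0.2788, 0.1808]
tool_rot: [0.0, 0.871, 0.492, 0.0]
force: [-0.9, -0.0, -1.2]
width: 0.336
grasp_force: 30.0
```

Call:
move_arm:
  series:
    - [[0, 0, 0.005], [0, 0, 0], 1]
    - [[0, 0, 0.006], [0, 0, 0], 1]
    - [[0, 0, 0.006], [0, 0, 0], 1]
    - [[0, 0, 0.006], [0, 0, 0], 1]
    - [[0, 0, 0], [0, 0, 0], 1]

```text
t: 8.1
tcp_pos: [0.4416, 0.2789, 0.1575]
tool_rot: [-0.0, 0.871, 0.492, 0.0]
force: [1.4, 1.1, -3.5]
width: 0.342
grasp_force: 30.0
```

```bash
cat > st.py <<'E'
from h import *
from cell import *
s=read_state();print(s["t"],s["tcp_pos"],s["force"].round(1),s["wrist_torque"].round(2),s["width"]*87,go(s,[.443,.2793,.154])[1:])
E
python3 st.py
```

```text
8.1 [0.44159777 0.27886935 0.1574639 ] [ 1.4  1.1 -3.5] [ 0.25 -0.29  0.01] 29.743435030874863 (np.float64(58.9), array([ 0.,  0., -1.]))
```

Call:
move_arm:
  series:
    - [[0, 0, 0.01], [0, 0, 0], 1]
    - [[0, 0, 0.01], [0, 0, 0], 1]
    - [[0, 0, 0.01], [0, 0, 0], 1]
    - [[0, 0, 0.008], [0, 0, 0], 1]
    - [[0, 0, 0.007], [0, 0, 0], 1]
    - [[0, 0, 0], [0, 0, 0], 1]
    - [[0, 0, 0], [0, 0, 0], 1]

```text
t: 8.98
tcp_pos: [0.4419, 0.2791, 0.1128]
tool_rot: [-0.0, 0.871, 0.492, 0.001]
force: [3.3, 3.6, -4.9]
width: 0.343
grasp_force: 30.0
```

Call:
move_arm:
  series:
    - [[0, 0, 0.002], [0, 0, 0], 1]
    - [[0, 0, 0.002], [0, 0, 0], 1]
    - [[0, 0, 0], [0, 0, 0], 1]

```text
t: 9.35
tcp_pos: [0.442, 0.279, 0.1093]
tool_rot: [0.0, 0.871, 0.492, 0.001]
force: [4.0, 3.9, -0.1]
width: 0.339
grasp_force: 30.0
```

```bash
python3 st.py
```

```text
9.35 [0.44198139 0.27898035 0.10928074] [ 4.   3.9 -0.1] [ 0.59 -0.69  0.03] 29.530368334452092 (np.float64(58.9), array([ 0.002,  0.001, -1.   ]))
```

Call:
move_arm:
  series:
    - [[0.0015, 0.0004, 0], [0, 0, 0], 1]
    - [[0, 0, 0.001], [0, 0, 0], 1]
    - [[0, 0, 0], [0, 0, 0], 1]

```text
t: 9.72
tcp_pos: [0.4417, 0.2794, 0.1076]
tool_rot: [-0.0, 0.871, 0.492, -0.001]
force: [1.8, 0.8, -2.0]
width: 0.336
grasp_force: 30.0
```

```bash
python3 st.py
```

```text
9.725 [0.4417421  0.27936814 0.10761983] [ 1.8  0.8 -2. ] [ 0.2  -0.39 -0.02] 29.270147522895225 (np.float64(59.0), array([-0.002, -0.001, -1.   ]))
```

Call:
move_arm:
  series:
    - [[0.0005, 0, 0.001], [0, 0, 0], 1]
    - [[0, 0, 0.001], [0, 0, 0], 1]
    - [[0, 0, 0], [0, 0, 0], 1]

```text
t: 10.1
tcp_pos: [0.4419, 0.2797, 0.1065]
tool_rot: [0.0, 0.871, 0.492, -0.001]
force: [-0.2, -0.5, 6.1]
width: 0.337
grasp_force: 30.0
```

```bash
python3 st.py
```

```text
10.1 [0.4418774  0.2797182  0.10648136] [-0.2 -0.5  6.1] [-0.18  0.   -0.03] 29.309056126871006 (np.float64(59.0), array([-0.002, -0.001, -1.   ]))
```

Contact on the pins at TCP z 0.1065 (about 8 N). Now turn by feel towards the expected slot direction.

Call:
move_arm:
  series:
    - [[0, 0, 0], [0, 0, -4], 1]
    - [[0, 0, 0], [0, 0, -4], 1]
    - [[0, 0, 0], [0, 0, 0], 1]

```text
t: 10.48
tcp_pos: [0.4419, 0.28, 0.1061]
tool_rot: [-0.0, 0.834, 0.551, -0.001]
force: [-0.9, 0.4, 2.9]
width: 0.339
grasp_force: 30.0
```

Call:
move_arm:
  series:
    - [[0, 0, 0], [0, 0, -3], 1]
    - [[0, 0, 0], [0, 0, 0], 1]

```text
t: 10.72
tcp_pos: [0.442, 0.2799, 0.1059]
tool_rot: [-0.0, 0.82, 0.573, -0.001]
force: [-0.4, 0.0, 3.0]
width: 0.339
grasp_force: 30.0
```

Call:
move_arm:
  series:
    - [[0, 0, 0], [0, 0, -3], 1]
    - [[0, 0, 0], [0, 0, 0], 1]

```text
t: 10.98
tcp_pos: [0.4419, 0.28, 0.1053]
tool_rot: [-0.0, 0.805, 0.594, -0.001]
force: [0.3, 0.0, -1.8]
width: 0.339
grasp_force: 30.0
```

```bash
python3 st.py
```

```text
10.975 [0.44193555 0.27997277 0.10533027] [ 0.3  0.  -1.8] [-0.02 -0.09  0.04] 29.532407077453293 (np.float64(72.8), array([-0.002, -0.001, -1.   ]))
```

Vertical force vanished after 14° of turning, so the edge of a slot has been reached. I turn a little more to centre it, then lower.

Call:
move_arm:
  series:
    - [[0, 0, 0.001], [0, 0, -3], 1]
    - [[0, 0, 0.001], [0, 0, 0], 1]
    - [[0, 0, 0.001], [0, 0, 0], 1]
    - [[0, 0, 0], [0, 0, 0], 1]

```text
t: 11.48
tcp_pos: [0.4425, 0.2801, 0.1027]
tool_rot: [-0.0, 0.789, 0.615, -0.0]
force: [-0.0, 0.6, -2.3]
width: 0.339
grasp_force: 30.0
```

```bash
python3 st.py
```

```text
11.475 [0.44253957 0.28014665 0.10271967] [-0.   0.6 -2.3] [ 0.07 -0.07 -0.03] 29.45109137802704 (np.float64(75.9), array([-0.001, -0.   , -1.   ]))
```

Dropping in freely. Down to the disc, expected near TCP z 0.0995.

Call:
move_arm:
  series:
    - [[0, 0, 0.001], [0, 0, 0], 1]
    - [[0, 0, 0.001], [0, 0, 0], 1]
    - [[0, 0, 0.0005], [0, 0, 0], 1]
    - [[0, 0, 0], [0, 0, 0], 1]

```text
t: 11.98
tcp_pos: [0.4427, 0.2802, 0.1004]
tool_rot: [-0.0, 0.788, 0.615, -0.0]
force: [0.5, 0.4, -2.2]
width: 0.337
grasp_force: 30.0
```

Call:
move_arm:
  series:
    - [[0, 0, 0.001], [0, 0, 0], 1]
    - [[0, 0, 0], [0, 0, 0], 1]
    - [[0, 0, 0], [0, 0, 0], 1]

```text
t: 12.35
tcp_pos: [0.443, 0.2803, 0.0997]
tool_rot: [0.0, 0.788, 0.615, 0.0]
force: [0.1, 0.5, 1.5]
width: 0.342
grasp_force: 30.0
```

```bash
python3 st.py
```

```text
12.35 [0.44297892 0.28026945 0.09973944] [0.1 0.5 1.5] [-0.06  0.04 -0.02] 29.741439167764344 (np.float64(75.9), array([ 0.001,  0.   , -1.   ]))
```

Firm at z 0.0997, 6.8 mm below the pin contact, so it is home. Release and withdraw.

Call:
move_arm:
  series:
    - [[0, 0, 0], [0, 0, 0], 0.55]
    - [[0, 0, 0], [0, 0, 0], 0.4]
    - [[0, 0, 0], [0, 0, 0], 0.2]
    - [[0, 0, 0], [0, 0, 0], 0.1]
    - [[0, 0, -0.005], [0, 0, 0], 0.1]
    - [[0, 0, -0.02], [0, 0, 0], 0.1]
    - [[0, 0, -0.04], [0, 0, 0], 0.1]
    - [[0, 0, -0.06], [0, 0, 0], 0.1]

```text
t: 13.35
tcp_pos: [0.4415, 0.2797, 0.2245]
tool_rot: [-0.001, 0.788, 0.615, -0.002]
force: [1.3, -0.3, 0.3]
width: 0.898
grasp_force: 0.0
```

Call:
move_arm:
  series:
    - [[0, 0.03, -0.06], [0, 0, 0], 0.1]
    - [[0, 0.06, 0], [0, 0, 0], 0.1]
    - [[0, 0.06, 0], [0, 0, 0], 0.1]
    - [[0, 0, 0], [0, 0, 0], 0.1]

```text
t: 13.85
tcp_pos: [0.5902, 0.2425, 0.2801]
tool_rot: [0.001, 0.789, 0.614, 0.001]
force: [-0.4, -0.6, 0.3]
width: 0.901
grasp_force: 0.0
```

```bash
python3 st.py; python3 - <<'E'
from h import *
from cell import *
S=get_image("scene");cv2.imwrite("pics/s4.png",cv2.resize(S["img"][260:410,190:340,::-1],None,fx=4,fy=4,interpolation=cv2.INTER_CUBIC))
E
```

```text
13.85 [0.59024055 0.24252709 0.28013391] [-0.4 -0.6  0.3] [ 0.02 -0.05 -0.07] 78.39723957431009 (np.float64(75.7), array([ 0.003, -0.   , -1.   ]))
```

View pics/s4.png

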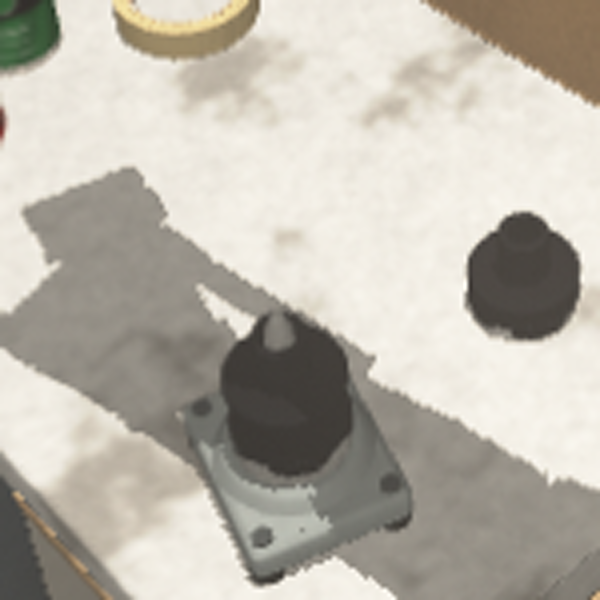

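The picture shows the spool upright on the disc with about 15 mm of spindle tip showing above its neck at (280,330), so it is fully home. The short spool at (523,275) is where it was.

```bash
python3 -c "
from cell import *
print(job_done())"
```

```text
the job is handed in; nothing more can be done
None
```

The taller spool is fully home on the winder's disc with the pins in its slots, released, and the job was handed in at about 14 s; contact stayed light throughout, and no verdict came back.

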